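# Back the sample carousel up one notch

## Robot

A 7-joint arm with a two-finger parallel gripper is mounted at the origin on the work surface. World frame = base frame: x ahead of the robot, y to its left, z up, the work surface at z = 0. Lengths are in m, angles in rad, forces in N, time in s.
With the tool pointing down it reaches from about 0.35 to 0.775 m from the base axis. Payload 3.1 kg.
Tool frame: the origin (TCP) lies midway between the tips of the shut fingers; the grasp point (between the pads) lies 19 mm behind it (bot.grip_point_offset is the distance from the TCP to the grasp point, in m); z points along the fingers, y is the line along which they close (so a half turn about z gives the same grasp; the last joint's range is limited). The gripper opens to 85 mm and grips with 20 to 120 N. Pads are 22 mm wide; open, the fingers measure 114 mm over their backs; the gripper's body (76 mm by 85 mm) begins 54 mm behind the grasp point. The pads swing forward as they close: fully open they stand 13 mm farther back than shut.
Start: joints at [-1.266, 0.311, 0.014, 1.512, -0.004, 1.319, -0.027], TCP at [0.187, 0.517, 0.231] pointing down, gripper open.
Joint ranges: [-2.7, 2.7], [-0.3, 1.91], [-1.27, 1.3], [0.12, 2.57], [-1.44, 4.58], [0.2, 2.03], [-3.05, 3.05]. Speed limits (rad/s): [2.79, 2.79, 3.14, 3.14, 3.14, 3.14, 3.14].

## Interface

Orientations are given as a unit quaternion [x, y, z, w].
In Python, from workcell import bot, cams gives the robot as it stands. The module is installed in compiled form; this text tells all that it offers.
- The arm moves only by the tool send_rows, never from a script. Its argument "increments" is a list of rows, each an object with "delta_pos": the shift along the tool's x, y, z in m, a list of three; "roll": the turn about the tool's z in rad; "grip": the gripper command: -1 is shut, 1 is fully open, values between are in proportion. A call has exactly 5 rows; each row shifts and turns the commanded pose from where the row before left it, along the tool's axes as they then stand; what a row does not reach is not made up. A row lasts 1/10 s, in which the tool goes at most 50 mm and 8.59 degrees, less where a joint would pass 70% of its speed; a pose out of reach is approached as far as the arm can. A call with a gripper value outside its range is refused whole. The fingers move at their own pace and stop on an object; "force" is the grip in N (left out, the last holds). Time passes only in rows, so rows that do not move let the fingers close, or fill a call up. It gives the time, the measured TCP pose, the force, the opening and the grip force at its end, in the units of the state.
- bot.read_state(): the state, without advancing time (a new reading comes with each control period).
- cams.snapshot(name): name is "scene" or "top"; returns (picture, depth): 384x512x3 uint8, red, green, blue; 384x512 float32, m along the optical axis (not along the pixel's ray), 0 where there is no reading.
- cams.camera_params(name): a dict with "K" (3x3 intrinsics, pixels), "k1" (the pictures are not rectified: a ray, as slopes to the right and down, at radius r is drawn at 1 + k1 r^2 times it, then the intrinsics apply), "camera_from_world" (4x4, takes a point from world to camera coordinates). Camera axes: x right, y down, z forward; pixel columns grow to the right and rows downward; lengths in m; the calibration is good to about 2 mm. A picture is of the moment at which its call begins. camera_params takes no time and is no camera call.
- bot.job_done(): hands the job in; it is judged then, once.
The state is a dict: "time_s": time; "joint_pos": joint angles; "joint_velocities": joint speeds; "joint_efforts": joint torques, N m; "eef_pos": TCP position; "tcp_rot": TCP orientation; "contact_force": force on the tool from outside, world axes, zero at the start; "ft_torque": the same for the moment, N m; "grip_width": finger opening in m; "grasp_force": force on a finger pad.
Only numpy, scipy, OpenCV 4.12 (cv2) and the standard library are available. Lean on these libraries where they do the work, as an engineer would, in place of code of your own. Each camera call takes 0.05 s, during which the arm holds its last target. There are 200 camera calls.

## Task

The sample carousel has been fed one notch too far. With a fingertip lift the weighted pawl out of the wheel's rim until it stays open by itself, push the wheel back exactly one notch (counter-clockwise seen from above, one eighth of a turn), then tip the pawl back so that its nose drops fully into the notch now below it. Work gently and grasp nothing: the vials stay standing in their wells and everything else on the bench stays where it is.

Things in the scene. Friction and masses are not known exactly. Their poses are not given: they have to be found in the camera images.
- loader: Sample carousel, fixed to the bench: low round white housing, 252 mm across, 40 mm high, carrying a flat aluminium wheel and, on its own +x side, a bracket with the pawl. Origin: centre of its underside on the bench, on the wheel's axis; z up; x points from the wheel's axis to the pawl. Place and yaw vary.
- wheel_axis (a point): Centre of the wheel's upper face, 52 mm above the bench; axes as the loader's (not turning with the wheel). Wheel 240 mm across. On its rim (radius 105 to 120 mm) eight teeth stand 10 mm higher, to 62 mm, with eight notches between them, 22 mm wide, 45 degrees apart.
- wheel (a joint): Wheel's turn, rad; starts at 0 (within 0.03), a notch under the pawl's nose. Clockwise seen from above = forward, positive; counter-clockwise = backward, negative. One notch back is -0.785. Slight friction (about 1 N at a post), stays where left. Pawl down: about 4 mm play at the rim, either way, locked backward; turned forward it cams the pawl up.
- pawl (a joint): Pawl's swing on its level hinge, rad: 0 = nose fully down in a notch; grows as the nose lifts and the knob tips outward, away from the wheel; stop at 0.68. Weighted, under 1 N at the knob: let go below about 0.3 it falls shut, above about 0.4 it falls open and stays. The nose enters a notch if the wheel is within about 0.03 rad of it, else it rests on a tooth at about 0.2.
- pawl_hinge (a point): Hinge of the pawl, 150 mm from the wheel's axis along the loader's +x and 70 mm above the bench; axes as the loader's. Two bracket cheeks reach to 82 mm above the bench, 30 mm wide over both (along y).
- pawl_knob (a point): Centre of the black ball knob (22 mm across) at the top of the pawl's lever, a flat steel strip 6 x 14 mm, 55 mm from the hinge. Pawl down: straight above the hinge, 125 mm above the bench. Pawl open: 35 mm farther out, 113 mm above the bench. A finger that closes it should rise with the knob along its arc about the hinge.
- pawl_nose (a point): Underside of the pawl's steel nose, 38 mm from the hinge towards the wheel, 53 mm above the bench when down (the arm to it is 14 mm wide). The nose is 12 mm long radially; 7 mm wide at its tip and 14 mm above.
- post0 (a point): Centre of the top of an upright steel post on the wheel, 14 mm thick, standing 58 mm above the wheel's face (top 110 mm above the bench), 85 mm from the wheel's axis; it turns with the wheel. At the start it stands 45 degrees counter-clockwise (seen from above) of the loader's x axis.
- post1 (a point): Centre of the top of an upright steel post on the wheel, 14 mm thick, standing 58 mm above the wheel's face (top 110 mm above the bench), 85 mm from the wheel's axis; it turns with the wheel. At the start it stands 135 degrees counter-clockwise (seen from above) of the loader's x axis.
- post2 (a point): Centre of the top of an upright steel post on the wheel, 14 mm thick, standing 58 mm above the wheel's face (top 110 mm above the bench), 85 mm from the wheel's axis; it turns with the wheel. At the start it stands 225 degrees counter-clockwise (seen from above) of the loader's x axis.
- post3 (a point): Centre of the top of an upright steel post on the wheel, 14 mm thick, standing 58 mm above the wheel's face (top 110 mm above the bench), 85 mm from the wheel's axis; it turns with the wheel. At the start it stands 315 degrees counter-clockwise (seen from above) of the loader's x axis.
- vial0: Loose amber vial with white cap, 24 mm across, 47 mm tall, standing in a 10 mm deep well of the wheel 44 mm from its axis, turning with it; its top is 99 mm above the bench. Origin: centre of its underside, 52 mm above the bench.
- vial1: Loose amber vial with white cap, 24 mm across, 47 mm tall, standing in a 10 mm deep well of the wheel 44 mm from its axis, turning with it; its top is 99 mm above the bench. Origin: centre of its underside, 52 mm above the bench.
- jar: Bystander, to be left alone: small amber screw-top jar, 44 mm across, 60 mm tall, beside the loader. Origin: centre of its underside.
- beaker: Bystander, to be left alone: clear plastic cup, 52 mm across, 65 mm tall, beside the loader. Origin: centre of its underside.
- bottle: Bystander, to be left alone: white plastic bottle, 60 mm across, 150 mm tall. Origin: centre of its underside.
- tipbox: Bystander, to be left alone: grey box with a white lid, 90 x 120 x 57 mm. Origin: centre of its underside.
- rack: Bystander, to be left alone: steel rack of capped sample tubes, 70 x 180 x 91 mm. Origin: centre of its underside.
- dish: Bystander, to be left alone: flat clear dish, 90 mm across, 16 mm tall. Origin: centre of its underside.
- pen: Bystander, to be left alone: black pen, 12 mm thick, 142 mm long, lying. Origin: its middle.

How it is judged:
By the outcome, as a careful person would: the job done as asked, in the order asked, and still so for the second after the job is handed in, with the robot touching nothing.
It also fails if it takes over 64 s, if anything falls off the work surface, if the arm or the gripper's body presses on something with over 40 N, if the wrist force passes 120 N, or if a joint passes its speed limit or range.

## Working session

There is one attempt and no reset: what is moved stays moved. The work goes in short steps, Python scripts to look and compute and a tool call to move; the robot and the scene stay as the last step left them, time stands still between calls to the robot, and variables do not carry over. Pictures are saved under pics/ and viewed, at most 10 in all, crops included, and the job is handed in when it is done.

Besides the shell and the picture viewer there is one more tool, called after "Request:" by a JSON object that holds its "fn" and its "kwargs", one argument or row to a line. send_rows: Moves the arm, as the interface text tells. Its arguments: {"type":"object","properties":{"increments":{"type":"array","items":{"type":"object","properties":{"delta_pos":{"type":"array","items":{"type":"number"}},"roll":{"type":"number"},"grip":{"type":"number"}}}},"force":{"type":"number"}},"required":["increments"]}

```bash
mkdir -p pics
cat > h.py <<'E'
import numpy as np, cv2
from workcell import bot, cams
def snap(n):
    im,d=cams.snapshot(n); return im,d,cams.camera_params(n)
def rays(p,uv):
    K=np.array(p["K"]);k1=p["k1"];uv=np.atleast_2d(uv).astype(float)
    D=np.array([k1,0,0,0,0.])
    return cv2.undistortPoints(uv.reshape(-1,1,2),K,D).reshape(-1,2)
def to_plane(p,uv,z):
    T=np.linalg.inv(np.array(p["camera_from_world"]));r=rays(p,uv)
    d=np.c_[r,np.ones(len(r))]@T[:3,:3].T;o=T[:3,3]
    return o+d*((z-o[2])/d[:,2])[:,None]
def cloud(p,dep):
    h,w=dep.shape;v,u=np.mgrid[:h,:w];r=rays(p,np.c_[u.ravel(),v.ravel()])
    T=np.linalg.inv(np.array(p["camera_from_world"]))
    P=np.c_[r,np.ones(len(r))]*dep.reshape(-1,1)
    return (P@T[:3,:3].T+T[:3,3]).reshape(h,w,3)
def proj(p,X):
    T=np.array(p["camera_from_world"]);K=np.array(p["K"])
    return cv2.projectPoints(np.atleast_2d(X).astype(float),cv2.Rodrigues(T[:3,:3])[0],T[:3,3],K,np.array([p["k1"],0,0,0,0.]))[0].reshape(-1,2)
E
python3 - <<'E'
from h import *
for n in("scene","top"):
    im,d,p=snap(n); cv2.imwrite(f"pics/{n}0.png",cv2.cvtColor(im,cv2.COLOR_RGB2BGR)); np.savez(f"{n}0.npz",im=im,d=d)
    print(n,np.linalg.inv(np.array(p["camera_from_world"]))[:3].round(3).tolist(),p["K"],p["k1"],(d==0).mean())
s=bot.read_state();print(s)
E
```

```text
scene [[0.086, 0.726, -0.683, 1.408], [0.996, -0.051, 0.071, -0.06], [0.016, -0.686, -0.727, 1.024]] [[418.87574443   0.         251.98946756]
 [  0.         418.87574443 193.93468956]
 [  0.           0.           1.        ]] 0.03841745050241355 0.004023234049479167
top [[-0.02, -0.995, 0.102, 0.439], [-1.0, 0.019, -0.006, 0.036], [0.004, -0.102, -0.995, 1.348]] [[349.52395608   0.         255.33919171]
 [  0.         349.52395608 192.94792603]
 [  0.           0.           1.        ]] -0.07425526470155876 0.004002888997395833
{'time_s': 0.1, 'joint_pos': array([-1.26571492,  0.31165752,  0.01400509,  1.51288716, -0.00440741,
        1.31920889, -0.02720515]), 'joint_velocities': array([-0.00131928, -0.00027296, -0.00036658, -0.00435501,  0.00026505,
        0.00099643, -0.00052742]), 'joint_efforts': array([ 1.19981214e-03, -3.80854225e+01,  1.47186625e-01, -2.31240785e+01,
        1.25348376e-02,  8.06186814e-03, -3.14779993e-05]), 'eef_pos': array([0.18669888, 0.51664937, 0.2303271 ]), 'tcp_rot': array([ 1.72494515e-01,  9.85009902e-01, -1.05563612e-03, -1.41225973e-04]), 'contact_force': array([-0.36494115,  0.11779493,  0.796998  ]), 'ft_torque': array([-0.00687938,  0.03710673, -0.04198249]), 'grasp_force': 0.0, 'grip_width': 0.08515418674786084}
```

View pics/top0.png

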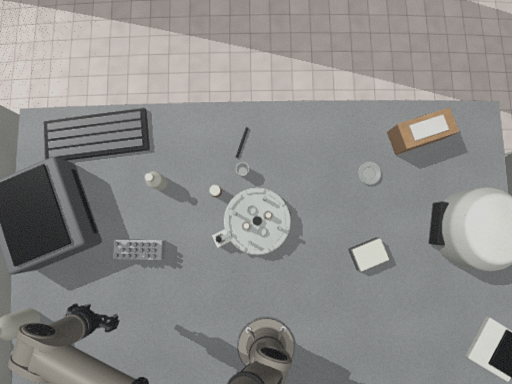

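View pics/scene0.png

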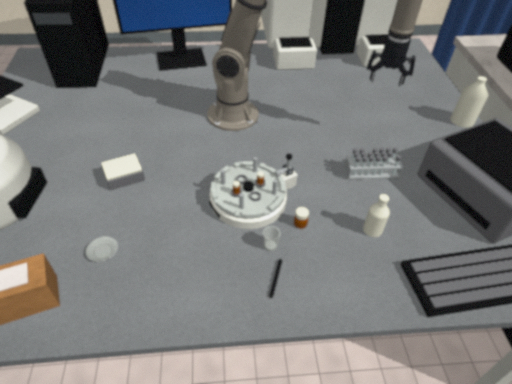

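The top view shows the carousel at about (257,221), the pawl and its knob at about (220,238) on its robot-left side, the jar at (215,190) and the beaker at (243,169). In the scene view the knob is at about (289,157). Next I'll measure these.

Run:
```python
from h import *
for n in("top","scene"):
    p=cams.camera_params(n);z=np.load(f"{n}0.npz");im,d=z["im"],z["d"];C=cloud(p,d)
    c0=to_plane(p,[[257,221]] if n=="top" else [[249,187]],0.05)[0]
    R=np.hypot(C[...,0]-c0[0],C[...,1]-c0[1])
    print(n,c0.round(3))
    m=(R<0.15)&(C[...,2]>0.03)&(C[...,2]<0.07)
    c,r=cv2.minEnclosingCircle(C[m&(R<0.135)][:,:2].astype(np.float32));print("enc",c,r)
    m=((R<0.115)&(C[...,2]>0.085)).astype(np.uint8)
    k,l,s,ce=cv2.connectedComponentsWithStats(m)
    for i in range(1,k):
        if s[i,4]>1: q=C[l==i];print("post/vial",ce[i].round(1),s[i,4],q.mean(0).round(3),q[:,2].max().round(3))
    m=((R>0.115)&(R<0.22)&(C[...,2]>0.075)).astype(np.uint8)
    k,l,s,ce=cv2.connectedComponentsWithStats(m)
    for i in range(1,k):
        if s[i,4]>1: q=C[l==i];print("out",ce[i].round(1),s[i,4],q.mean(0).round(3),q[:,2].max().round(3))
    hsv=cv2.cvtColor(im,cv2.COLOR_RGB2HSV);m=((hsv[...,2]<60)&(R<0.22)&(R>0.1)&(C[...,2]>0.07)).astype(np.uint8)
    k,l,s,ce=cv2.connectedComponentsWithStats(m)
    for i in range(1,k): print("dark",ce[i].round(1),s[i,4],C[l==i].mean(0).round(3))
a=cv2.imread("pics/top0.png")[140:280,190:320];b=cv2.imread("pics/scene0.png")[130:260,195:325]
a=cv2.resize(a,(400,431),interpolation=3);b=cv2.resize(b,(400,431),interpolation=3)
cv2.imwrite("pics/c0.png",np.hstack([a,b]))
```

```text
top [0.467 0.024 0.05 ]
enc (0.4668499827384949, 0.0288248248398304) 0.13094639778137207
post/vial [434.5  10. ] 2 [0.439 0.036 1.348] 1.348
post/vial [454.   13.5] 2 [0.439 0.036 1.348] 1.348
post/vial [35.5 83.5] 2 [0.439 0.036 1.348] 1.348
post/vial [459.5  89.5] 2 [0.439 0.036 1.348] 1.348
post/vial [205.5 119.5] 2 [0.439 0.036 1.348] 1.348
post/vial [189.  127.5] 2 [0.439 0.036 1.348] 1.348
post/vial [201.5 158.5] 2 [0.439 0.036 1.348] 1.348
post/vial [209.  179.5] 2 [0.439 0.036 1.348] 1.348
post/vial [347.5 180.5] 2 [0.439 0.036 1.348] 1.348
post/vial [264.5 197.3] 14 [ 0.549 -0.003  0.107] 0.113
post/vial [234.4 212.4] 13 [0.498 0.105 0.108] 0.114
post/vial [267.8 214.5] 33 [ 0.488 -0.014  0.095] 0.105
post/vial [245.9 225.1] 29 [0.451 0.063 0.183] 1.348
post/vial [279.6 227.4] 13 [ 0.442 -0.055  0.108] 0.114
post/vial [249.5 242.5] 12 [0.391 0.053 0.11 ] 0.116
post/vial [424.  278.5] 2 [0.439 0.036 1.348] 1.348
post/vial [358.  290.5] 2 [0.439 0.036 1.348] 1.348
post/vial [308.5 298.5] 2 [0.439 0.036 1.348] 1.348
post/vial [115.  309.5] 2 [0.439 0.036 1.348] 1.348
post/vial [432.5 320.5] 2 [0.439 0.036 1.348] 1.348
post/vial [ 61.5 365. ] 2 [0.439 0.036 1.348] 1.348
out [221.  233.5] 2 [0.424 0.155 0.082] 0.083
out [225.6 234.9] 10 [0.418 0.139 0.077] 0.08
out [219.  238.6] 52 [0.406 0.16  0.112] 0.14
dark [218.5 238.9] 16 [0.406 0.159 0.134]
scene [0.463 0.028 0.05 ]
enc (0.4681580364704132, 0.03061244636774063) 0.1338326632976532
post/vial [254.5 160.5] 32 [0.393 0.051 0.101] 0.115
post/vial [221.9 172.9] 38 [ 0.444 -0.058  0.101] 0.114
post/vial [259.7 174.6] 44 [0.454 0.062 0.095] 0.104
post/vial [274.  183.1] 40 [0.5   0.102 0.1  ] 0.113
post/vial [235.5 184.5] 48 [ 0.492 -0.018  0.095] 0.104
post/vial [240.5 196.9] 35 [ 0.553 -0.006  0.102] 0.114
out [287.9 162.7] 119 [0.411 0.158 0.101] 0.139
dark [288.5 156.5] 16 [0.414 0.158 0.131]
```

View pics/c0.png

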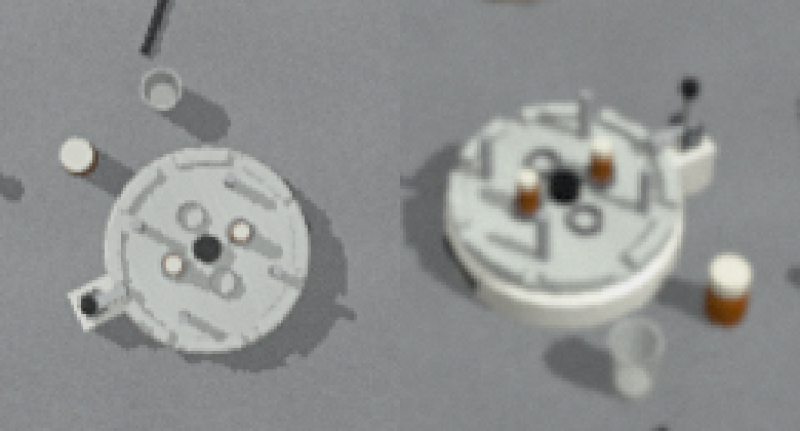

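The crop shows the pawl down with its knob at crop (88,303), and the bracket on the lower left. The four posts and two vials are clear, and the jar and beaker sit well off the pawl side. The next script refines the centre and yaw.

```bash
cat >> h.py <<'E'
def measure(n,im,d,p,c0=(0.471,0.024)):
    C=cloud(p,d);X,Y,Z=C[...,0]-c0[0],C[...,1]-c0[1],C[...,2];R=np.hypot(X,Y)
    out=[]
    m=((R>0.07)&(R<0.1)&(Z>0.1)&(Z<0.125)).astype(np.uint8)   # post tops
    k,l,s,ce=cv2.connectedComponentsWithStats(m)
    for i in range(1,k):
        if s[i,4]>=4: out.append(to_plane(p,ce[i],float(C[l==i][:,2].mean()))[0])
    m=((im.max(2)<70)&(R>0.125)&(R<0.21)&(Z>0.095)&(Z<0.15)).astype(np.uint8)
    k,l,s,ce=cv2.connectedComponentsWithStats(m);kn=None
    if k>1:
        i=1+np.argmax(s[1:,4]);kn=to_plane(p,ce[i],0.125)[0]
    return np.array(out),kn
E
python3 - <<'E'
from h import *
for n in("top","scene"):
    p=cams.camera_params(n);z=np.load(f"{n}0.npz")
    P,k=measure(n,z["im"],z["d"],p)
    c=P[:,:2].mean(0);a=np.degrees(np.arctan2(*(P[:,:2]-c).T[::-1]))%360
    print(n,"c",c.round(4),"r",np.hypot(*(P[:,:2]-c).T).round(4),"ang",a.round(1),"yaw_w",(a%90).mean().round(2)+45)
    v=k[:2]-c;print("knob",k.round(4),np.hypot(*v).round(4),np.degrees(np.arctan2(v[1],v[0])).round(2))
E
```

```text
top c [0.4703 0.0249] r [0.0848 0.0845 0.0844 0.0843] ang [340.5  70.8 250.4 160.6] yaw_w 115.59
knob [0.4059 0.1607 0.125 ] 0.1503 115.36
scene c [0.4719 0.0222] r [0.0843 0.0846 0.0847 0.0853] ang [160.6 250.4  71.1 340.6] yaw_w 115.66
knob [0.4074 0.159  0.125 ] 0.1512 115.22
```

Request:
{"fn": "send_rows", "kwargs": {
  "increments": [
    {"delta_pos":[0,-0.03,0],"roll":-0.13,"grip":-1},
    {"delta_pos":[0,-0.03,0],"roll":-0.13,"grip":-1},
    {"delta_pos":[0,-0.03,0],"roll":-0.13,"grip":-1},
    {"delta_pos":[0,-0.03,0],"roll":-0.13,"grip":-1},
    {"delta_pos":[0,-0.03,0],"roll":-0.13,"grip":-1}
  ],
  "force": 20
}}

```text
time_s: 0.6
eef_pos: [0.1733, 0.3688, 0.2308]
tcp_rot: [-0.154, 0.988, -0.0, -0.0]
contact_force: [0.8, -0.6, 0.4]
grip_width: 0.0123
grasp_force: 0.0
```

Request:
{"fn": "send_rows", "kwargs": {
  "increments": [
    {"delta_pos":[0,0,0],"roll":-0.133,"grip":-1},
    {"delta_pos":[-0.012,-0.033,0],"roll":0,"grip":-1},
    {"delta_pos":[-0.012,-0.033,0],"roll":0,"grip":-1},
    {"delta_pos":[-0.012,-0.033,0],"roll":0,"grip":-1},
    {"delta_pos":[-0.012,-0.033,0],"roll":0,"grip":-1}
  ]
}}

```text
time_s: 1.1
eef_pos: [0.274, 0.2697, 0.231]
tcp_rot: [-0.217, 0.976, -0.0, -0.0]
contact_force: [0.3, 1.0, -0.6]
grip_width: -0.0003
grasp_force: 0.0
```

Request:
{"fn": "send_rows", "kwargs": {
  "increments": [
    {"delta_pos":[-0.012,-0.033,0],"roll":0,"grip":-1},
    {"delta_pos":[-0.012,-0.033,0],"roll":0,"grip":-1},
    {"delta_pos":[-0.012,-0.033,0],"roll":0,"grip":-1},
    {"delta_pos":[-0.012,-0.033,0],"roll":0,"grip":-1},
    {"delta_pos":[-0.012,-0.026,0],"roll":0,"grip":-1}
  ]
}}

```text
time_s: 1.6
eef_pos: [0.3954, 0.151, 0.2311]
tcp_rot: [-0.215, 0.977, -0.0, -0.0]
contact_force: [-0.1, -0.4, -0.0]
grip_width: 0.0
grasp_force: 0.0
```

Request:
{"fn": "send_rows", "kwargs": {
  "increments": [
    {"delta_pos":[-0.007,-0.0157,0],"roll":0,"grip":-1},
    {"delta_pos":[-0.007,-0.0157,0],"roll":0,"grip":-1},
    {"delta_pos":[0,0,0.02],"roll":-0.006,"grip":-1},
    {"delta_pos":[0,0,0.02],"roll":0,"grip":-1},
    {"delta_pos":[0,0,0.01],"roll":0,"grip":-1}
  ]
}}

```text
time_s: 2.1
eef_pos: [0.4192, 0.13, 0.1794]
tcp_rot: [-0.219, 0.976, -0.0, -0.002]
contact_force: [0.4, 0.3, 0.2]
grip_width: 0.0001
grasp_force: 0.0
```

```bash
cat >> h.py <<'E'
C0=np.array([0.471,0.0236]);YAW=np.radians(115.3)
def pol():
    s=bot.read_state();e=s["eef_pos"];v=e[:2]-C0
    q=s["tcp_rot"];ya=np.degrees(2*np.arctan2(q[1],q[0]))-90
    c,sn=np.cos(YAW),np.sin(YAW)
    print("t",s["time_s"],"lx,ly",round(v[0]*c+v[1]*sn,4),round(-v[0]*sn+v[1]*c,4),"r",np.hypot(*v).round(4),"ang",np.degrees(np.arctan2(v[1],v[0])).round(2),"z",e[2].round(4),"tool_y",ya.round(2),"F",s["contact_force"].round(1))
def crop(name,a=(190,280,190,320),b=(130,230,195,325)):
    o=[]
    for n,w in(("top",a),("scene",b)):
        im=cams.snapshot(n)[0][w[0]:w[1],w[2]:w[3],::-1];o.append(cv2.resize(im,(400,int(400*im.shape[0]/im.shape[1])),interpolation=3))
    h=max(x.shape[0] for x in o);o=[cv2.copyMakeBorder(x,0,h-x.shape[0],0,0,0) for x in o];cv2.imwrite(f"pics/{name}.png",np.hstack(o))
E
python3 -c "
from h import *
pol();crop('c1')"
```

```text
t 2.1 lx,ly 0.1184 0.0014 r 0.1184 ang 115.97 z 0.1794 tool_y 115.32 F [0.4 0.3 0.2]
```

View pics/c1.png

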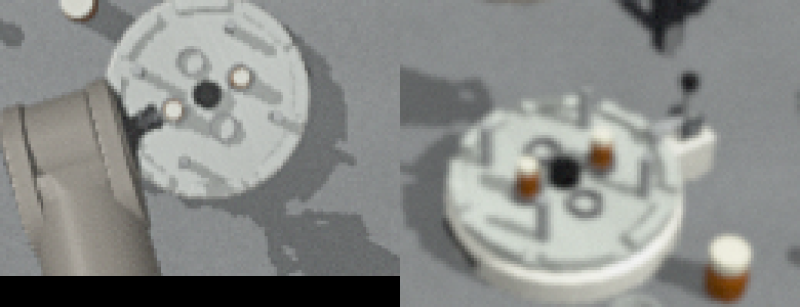

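The scene crop shows the fingertip at about (665,45), above and on the wheel side of the knob at (690,80). The arm hides the knob in the top view. Next move: straight down.

Request:
{"fn": "send_rows", "kwargs": {
  "increments": [
    {"delta_pos":[-0.001,-0.003,0.015],"roll":0,"grip":-1},
    {"delta_pos":[0,0,0.02],"roll":0,"grip":-1},
    {"delta_pos":[0,0,0.02],"roll":0,"grip":-1},
    {"delta_pos":[0,0,0.014],"roll":0,"grip":-1},
    {"delta_pos":[0,0,0],"roll":0,"grip":-1}
  ]
}}

```text
time_s: 2.7
eef_pos: [0.4216, 0.1282, 0.1114]
tcp_rot: [-0.22, 0.976, -0.0, -0.001]
contact_force: [0.0, 0.5, 0.4]
grip_width: -0.0
grasp_force: 0.0
```

```bash
python3 -c "
from h import *
pol();crop('c2',b=(130,200,225,325))"
```

```text
t 2.7 lx,ly 0.1157 -0.0 r 0.1157 ang 115.28 z 0.1114 tool_y 115.36 F [0.  0.5 0.4]
```

View pics/c2.png

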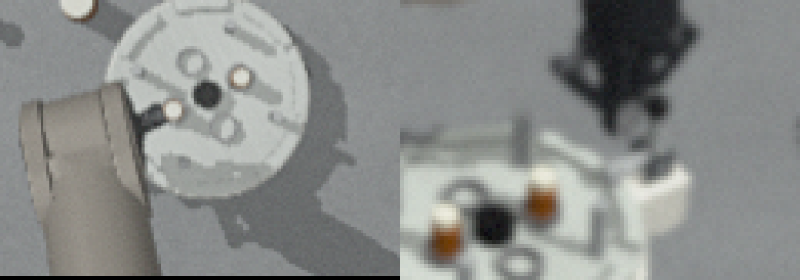

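The scene crop shows the tip at (612,128), on the wheel side of the knob at (655,107), with a small gap and nothing touching. Now I'll push outward slowly.

Request:
{"fn": "send_rows", "kwargs": {
  "increments": [
    {"delta_pos":[0,0.005,0],"roll":0,"grip":-1},
    {"delta_pos":[0,0.005,0],"roll":0,"grip":-1},
    {"delta_pos":[0,0.004,0],"roll":0,"grip":-1},
    {"delta_pos":[0,0.004,0],"roll":0,"grip":-1},
    {"delta_pos":[0,0.004,0],"roll":0,"grip":-1}
  ]
}}

```text
time_s: 3.3
eef_pos: [0.4133, 0.1487, 0.1125]
tcp_rot: [-0.219, 0.976, 0.0, 0.0]
contact_force: [0.1, -0.9, 0.0]
grip_width: -0.0003
grasp_force: 0.1
```

Request:
{"fn": "send_rows", "kwargs": {
  "increments": [
    {"delta_pos":[0,0.004,0],"roll":0,"grip":-1},
    {"delta_pos":[0,0.004,0],"roll":0,"grip":-1},
    {"delta_pos":[0,0.003,0],"roll":0,"grip":-1},
    {"delta_pos":[0,0.003,0],"roll":0,"grip":-1},
    {"delta_pos":[0,0,0],"roll":0,"grip":-1}
  ]
}}

```text
time_s: 3.8
eef_pos: [0.407, 0.1614, 0.1122]
tcp_rot: [-0.22, 0.976, 0.0, -0.0]
contact_force: [0.7, -0.8, 0.1]
grip_width: 0.0
grasp_force: 0.0
```

```bash
python3 -c "
from h import *
pol();crop('c3',b=(130,200,225,325))"
```

```text
t 3.8 lx,ly 0.1519 -0.001 r 0.1519 ang 114.91 z 0.1122 tool_y 115.39 F [ 0.7 -0.8  0.1]
```

View pics/c3.png

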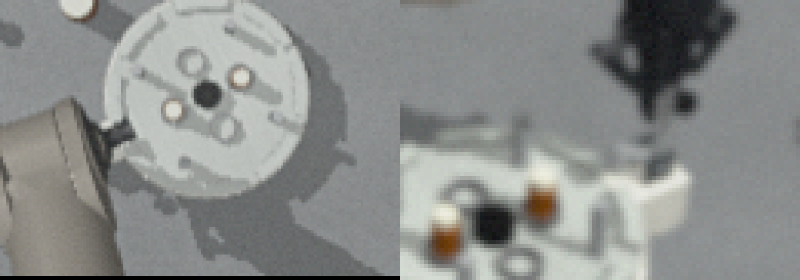

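The knob has moved outward to (685,102), roughly 20–25 mm of travel, and is still leaning on the finger. I'll push a little further and then lift straight away.

Request:
{"fn": "send_rows", "kwargs": {
  "increments": [
    {"delta_pos":[0,0.003,0],"roll":0,"grip":-1},
    {"delta_pos":[0,0.003,0],"roll":0,"grip":-1},
    {"delta_pos":[0,0.002,0],"roll":0,"grip":-1},
    {"delta_pos":[0,0,0],"roll":0,"grip":-1},
    {"delta_pos":[0,0,0],"roll":0,"grip":-1}
  ]
}}

```text
time_s: 4.4
eef_pos: [0.4039, 0.1681, 0.1123]
tcp_rot: [-0.219, 0.976, -0.0, 0.0]
contact_force: [1.0, -0.5, -0.1]
grip_width: 0.0
grasp_force: 0.0
```

```bash
python3 -c "
from h import *
pol();crop('c4',b=(130,200,225,325))"
```

```text
t 4.4 lx,ly 0.1594 -0.0011 r 0.1594 ang 114.92 z 0.1123 tool_y 115.35 F [ 1.  -0.5 -0.1]
```

View pics/c4.png

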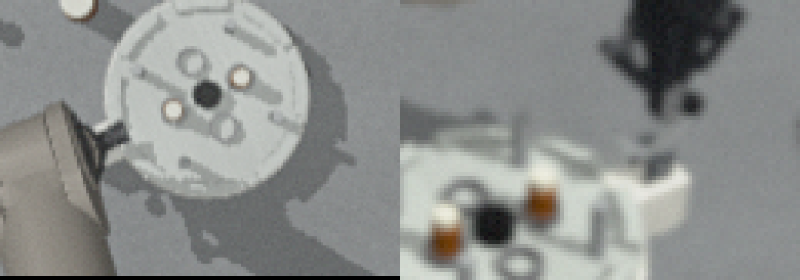

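The knob is at (692,104), probably at its stop. I'll lift straight up and check that it stays open.

Request:
{"fn": "send_rows", "kwargs": {
  "increments": [
    {"delta_pos":[0,-0.004,-0.005],"roll":0,"grip":-1},
    {"delta_pos":[0,0,-0.02],"roll":0,"grip":-1},
    {"delta_pos":[0,0,-0.03],"roll":0,"grip":-1},
    {"delta_pos":[0,0,-0.03],"roll":0,"grip":-1},
    {"delta_pos":[0,-0.02,0],"roll":0.14,"grip":-1}
  ]
}}

```text
time_s: 5.0
eef_pos: [0.4165, 0.1497, 0.2017]
tcp_rot: [-0.151, 0.988, 0.002, 0.004]
contact_force: [0.6, -0.4, 0.0]
grip_width: -0.0003
grasp_force: 0.0
```

```bash
python3 -c "
from h import *
pol()
im,d,p=snap('scene')
np.savez('s1.npz',im=im,d=d);P,k=measure('scene',im,d,p);print(k)
z=np.load('scene0.npz')
C=cloud(p,d)
m=(im.max(2)<70)&(C[...,2]>.09)&(C[...,2]<.135)&(C[...,1]>.1)&(C[...,1]<.26)&(abs(C[...,0]-.4)<.05)
ys,xs=np.nonzero(m);print(len(xs),xs.mean(),ys.mean(),C[m].mean(0),to_plane(p,[[xs.mean(),ys.mean()]],.113))
print('expect',C0+.185*np.array([np.cos(YAW),np.sin(YAW)]), proj(p,[np.r_[C0+.185*np.array([np.cos(YAW),np.sin(YAW)]),.113]]))
"
```

```text
t 5.0 lx,ly 0.1373 -0.0047 r 0.1374 ang 113.36 z 0.2017 tool_y 107.41 F [ 0.6 -0.4  0. ]
[0.40449952 0.18722233 0.125     ]
16 297.0 155.5 [0.39855924 0.18868607 0.11967809] [[0.39109544 0.19052993 0.113     ]]
expect [0.3919388  0.19085527] [[297.13913569 155.66616131]]
```

The knob's pixel (297,155.5) matches the position expected for fully open (297.1,155.7), so the pawl stays open. Next, post2.

Request:
{"fn": "send_rows", "kwargs": {
  "increments": [
    {"delta_pos":[0,0,0],"roll":0.14,"grip":-1},
    {"delta_pos":[0,0,0],"roll":0.14,"grip":-1},
    {"delta_pos":[0,0,0],"roll":0.14,"grip":-1},
    {"delta_pos":[0,0,0],"roll":0.14,"grip":-1},
    {"delta_pos":[0,0,0],"roll":0.083,"grip":-1}
  ]
}}

```text
time_s: 5.55
eef_pos: [0.4138, 0.146, 0.197]
tcp_rot: [0.171, 0.985, -0.0, -0.0]
contact_force: [-0.1, -0.1, -0.1]
grip_width: 0.0001
grasp_force: 0.0
```

Request:
{"fn": "send_rows", "kwargs": {
  "increments": [
    {"delta_pos":[-0.036,-0.026,0],"roll":0,"grip":-1},
    {"delta_pos":[-0.036,-0.026,0],"roll":0,"grip":-1},
    {"delta_pos":[-0.036,-0.026,0],"roll":0,"grip":-1},
    {"delta_pos":[-0.036,-0.026,0],"roll":0,"grip":-1},
    {"delta_pos":[-0.034,-0.028,0],"roll":0,"grip":-1}
  ]
}}

```text
time_s: 6.05
eef_pos: [0.5384, -0.0387, 0.197]
tcp_rot: [0.168, 0.986, 0.0, -0.0]
contact_force: [0.7, 0.7, 0.0]
grip_width: -0.0003
grasp_force: 0.0
```

Request:
{"fn": "send_rows", "kwargs": {
  "increments": [
    {"delta_pos":[0,0,0],"roll":0,"grip":-1},
    {"delta_pos":[0,0,0.02],"roll":0,"grip":-1},
    {"delta_pos":[0,0,0.02],"roll":0,"grip":-1},
    {"delta_pos":[0,0,0.02],"roll":0,"grip":-1},
    {"delta_pos":[0,0,0],"roll":0,"grip":-1}
  ]
}}

```text
time_s: 6.55
eef_pos: [0.5347, -0.0367, 0.1342]
tcp_rot: [0.169, 0.986, -0.0, -0.004]
contact_force: [-0.3, 0.9, -0.3]
grip_width: 0.0002
grasp_force: 0.0
```

```bash
cat >> h.py <<'E'
def pol2(ang):
    # finger relative to a post at wheel angle ang (deg): radial, tangential, in m
    v=bot.read_state()["eef_pos"][:2]-C0;a=np.radians(ang)
    print("rad",(v@[np.cos(a),np.sin(a)]).round(4),"tan",(v@[-np.sin(a),np.cos(a)]).round(4))
def wheel(im=None):
    for n in("top","scene"):
        im,d,p=snap(n);P,k=measure(n,im,d,p)
        v=P[:,:2]-(np.array([.4703,.0249]) if n=="top" else np.array([.4719,.0222]))
        a=np.degrees(np.arctan2(v[:,1],v[:,0]))%360;print(n,a.round(1),np.hypot(*v.T).round(3),"mod90",(a%90).round(1))
E
python3 -c "
from h import *
pol();pol2(340.6);wheel()"
```

```text
t 6.55 lx,ly -0.0818 -0.0318 r 0.0877 ang -43.44 z 0.1342 tool_y 70.55 F [-0.3  0.9 -0.3]
rad 0.0801 tan -0.0357
top [ 70.8 160.6] [0.084 0.085] mod90 [70.8 70.6]
scene [160.   70.9 340.5] [0.084 0.085 0.084] mod90 [70.  70.9 70.5]
```

Request:
{"fn": "send_rows", "kwargs": {
  "increments": [
    {"delta_pos":[-0.005,0,0.01],"roll":0,"grip":-1},
    {"delta_pos":[0,0,0.015],"roll":0,"grip":-1},
    {"delta_pos":[0,0,0.015],"roll":0,"grip":-1},
    {"delta_pos":[0,0,0.009],"roll":0,"grip":-1},
    {"delta_pos":[0,0,0],"roll":0,"grip":-1}
  ]
}}

```text
time_s: 7.15
eef_pos: [0.5419, -0.0391, 0.0874]
tcp_rot: [0.169, 0.986, -0.0, -0.001]
contact_force: [0.0, -0.3, 0.5]
grip_width: 0.0001
grasp_force: 0.0
```

Request:
{"fn": "send_rows", "kwargs": {
  "increments": [
    {"delta_pos":[0,0.003,0],"roll":0,"grip":-1},
    {"delta_pos":[0,0.003,0],"roll":0,"grip":-1},
    {"delta_pos":[0,0.003,0],"roll":0,"grip":-1},
    {"delta_pos":[0,0.003,0],"roll":0,"grip":-1},
    {"delta_pos":[0,0,0],"roll":0,"grip":-1}
  ]
}}

```text
time_s: 7.65
eef_pos: [0.547, -0.0269, 0.0886]
tcp_rot: [0.169, 0.986, 0.0, 0.0]
contact_force: [-0.7, -0.2, 0.8]
grip_width: 0.0
grasp_force: 0.0
```

```bash
python3 -c "
from h import *
pol();pol2(340.6);wheel()"
```

```text
t 7.65 lx,ly -0.0781 -0.0471 r 0.0912 ang -33.62 z 0.0886 tool_y 70.55 F [-0.7 -0.2  0.8]
rad 0.0884 tan -0.0224
top [70.8] [0.084] mod90 [70.8]
scene [160.2  70.9 332.2 340.6] [0.085 0.085 0.093 0.085] mod90 [70.2 70.9 62.2 70.6]
```

Request:
{"fn": "send_rows", "kwargs": {
  "increments": [
    {"delta_pos":[-0.0006,0.0026,0],"roll":-0.03,"grip":-1},
    {"delta_pos":[-0.0006,0.0026,0],"roll":-0.03,"grip":-1},
    {"delta_pos":[-0.0006,0.0026,0],"roll":-0.03,"grip":-1},
    {"delta_pos":[-0.0006,0.0026,0],"roll":-0.03,"grip":-1},
    {"delta_pos":[-0.0006,0.0026,0],"roll":-0.03,"grip":-1}
  ]
}}

```text
time_s: 8.25
eef_pos: [0.5533, -0.0162, 0.0884]
tcp_rot: [0.094, 0.996, -0.0, 0.0]
contact_force: [0.2, -1.5, 0.3]
grip_width: -0.0003
grasp_force: 0.4
```

Request:
{"fn": "send_rows", "kwargs": {
  "increments": [
    {"delta_pos":[-0.0006,0.0026,0],"roll":-0.03,"grip":-1},
    {"delta_pos":[-0.0006,0.0026,0],"roll":-0.03,"grip":-1},
    {"delta_pos":[-0.0006,0.0026,0],"roll":-0.03,"grip":-1},
    {"delta_pos":[-0.0006,0.0026,0],"roll":-0.03,"grip":-1},
    {"delta_pos":[0,0,0],"roll":0,"grip":-1}
  ]
}}

```text
time_s: 8.75
eef_pos: [0.5569, -0.0052, 0.0883]
tcp_rot: [0.034, 0.999, 0.0, -0.0]
contact_force: [0.2, 0.1, -0.0]
grip_width: -0.0
grasp_force: 0.0
```

```bash
python3 -c "
from h import *
pol();wheel();pol2(355)"
```

```text
t 8.75 lx,ly -0.0628 -0.0653 r 0.0906 ang -18.56 z 0.0883 tool_y 86.06 F [ 0.2  0.1 -0. ]
top [ 83.6 263.3] [0.084 0.085] mod90 [83.6 83.3]
scene [262.2  83.4 335.4 351.3] [0.085 0.084 0.097 0.088] mod90 [82.2 83.4 65.4 81.3]
rad 0.0879 tan -0.0217
```

Request:
{"fn": "send_rows", "kwargs": {
  "increments": [
    {"delta_pos":[-0.0005,0.0026,0],"roll":-0.03,"grip":-1},
    {"delta_pos":[-0.0005,0.0026,0],"roll":-0.03,"grip":-1},
    {"delta_pos":[-0.0005,0.0026,0],"roll":-0.03,"grip":-1},
    {"delta_pos":[-0.0005,0.0026,0],"roll":-0.03,"grip":-1},
    {"delta_pos":[-0.0005,0.0026,0],"roll":-0.03,"grip":-1}
  ]
}}

```text
time_s: 9.35
eef_pos: [0.5598, 0.0069, 0.0884]
tcp_rot: [-0.041, 0.999, -0.0, 0.0]
contact_force: [0.3, -0.4, -0.4]
grip_width: 0.0001
grasp_force: 0.4
```

Request:
{"fn": "send_rows", "kwargs": {
  "increments": [
    {"delta_pos":[-0.0005,0.0026,0],"roll":-0.03,"grip":-1},
    {"delta_pos":[-0.0005,0.0026,0],"roll":-0.03,"grip":-1},
    {"delta_pos":[-0.0005,0.0026,0],"roll":-0.03,"grip":-1},
    {"delta_pos":[-0.0005,0.0026,0],"roll":-0.03,"grip":-1},
    {"delta_pos":[-0.0005,0.0026,0],"roll":-0.03,"grip":-1}
  ]
}}

```text
time_s: 9.85
eef_pos: [0.5603, 0.0202, 0.0884]
tcp_rot: [-0.116, 0.993, 0.0, 0.0]
contact_force: [0.9, -1.2, 0.3]
grip_width: 0.0001
grasp_force: 0.4
```

Request:
{"fn": "send_rows", "kwargs": {
  "increments": [
    {"delta_pos":[-0.0005,0.0026,0],"roll":-0.03,"grip":-1},
    {"delta_pos":[-0.0005,0.0026,0],"roll":-0.03,"grip":-1},
    {"delta_pos":[-0.0005,0.0026,0],"roll":-0.03,"grip":-1},
    {"delta_pos":[0,0,0],"roll":0,"grip":-1},
    {"delta_pos":[0,0,0],"roll":0,"grip":-1}
  ]
}}

```text
time_s: 10.35
eef_pos: [0.5592, 0.0282, 0.0881]
tcp_rot: [-0.159, 0.987, 0.0, -0.0]
contact_force: [-0.2, -0.2, -1.6]
grip_width: 0.0004
grasp_force: 0.0
```

```bash
python3 -c "
from h import *
pol();wheel();wheel()"
```

```text
t 10.35 lx,ly -0.0335 -0.0817 r 0.0883 ang 3.01 z 0.0881 tool_y 108.31 F [-0.2 -0.2 -1.6]
top [286.4 105.4] [0.084 0.085] mod90 [16.4 15.4]
scene [198.7 105.4 286.5   5.4] [0.084 0.084 0.085 0.092] mod90 [18.7 15.4 16.5  5.4]
top [286.4 105.4] [0.085 0.085] mod90 [16.4 15.4]
scene [197.9 106.2 286.3   5.2] [0.086 0.084 0.085 0.091] mod90 [17.9 16.2 16.3  5.2]
```

Request:
{"fn": "send_rows", "kwargs": {
  "increments": [
    {"delta_pos":[-0.0005,0.0024,0],"roll":-0.028,"grip":-1},
    {"delta_pos":[-0.0005,0.0024,0],"roll":-0.028,"grip":-1},
    {"delta_pos":[-0.0004,0.0022,0],"roll":-0.025,"grip":-1},
    {"delta_pos":[-0.0004,0.0018,0],"roll":-0.02,"grip":-1},
    {"delta_pos":[0,0,0],"roll":0,"grip":-1}
  ]
}}

```text
time_s: 11.05
eef_pos: [0.5582, 0.0375, 0.0883]
tcp_rot: [-0.209, 0.978, 0.0, 0.0]
contact_force: [1.3, -0.1, -0.9]
grip_width: -0.0003
grasp_force: 0.0
```

```bash
python3 -c "
from h import *
pol();wheel();wheel();crop('c5',a=(180,270,190,320),b=(150,235,195,325))"
```

```text
t 11.05 lx,ly -0.0247 -0.0847 r 0.0883 ang 9.03 z 0.0883 tool_y 114.16 F [ 1.3 -0.1 -0.9]
top [291.4 203.5] [0.085 0.086] mod90 [21.4 23.5]
scene [201.1 112.  291.2  10.3] [0.085 0.085 0.085 0.093] mod90 [21.1 22.  21.2 10.3]
top [291.4] [0.085] mod90 [21.4]
scene [201.5 111.5 291.7  10.2] [0.084 0.085 0.085 0.092] mod90 [21.5 21.5 21.7 10.2]
```

View pics/c5.png

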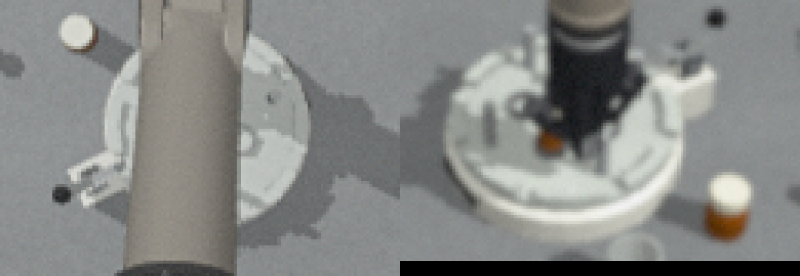

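The pawl is still open, with its knob at crop (62,194). The wheel has turned about 41°, so about 4° is left. I'll push on gently, back off a little and measure.

Request:
{"fn": "send_rows", "kwargs": {
  "increments": [
    {"delta_pos":[-0.0003,0.0015,0],"roll":-0.017,"grip":-1},
    {"delta_pos":[-0.0003,0.0015,0],"roll":-0.017,"grip":-1},
    {"delta_pos":[-0.0003,0.0012,0],"roll":-0.014,"grip":-1},
    {"delta_pos":[-0.0002,0.001,0],"roll":-0.012,"grip":-1},
    {"delta_pos":[0,0,0],"roll":0,"grip":-1}
  ]
}}

```text
time_s: 11.85
eef_pos: [0.557, 0.0422, 0.0883]
tcp_rot: [-0.238, 0.971, 0.0, 0.0]
contact_force: [0.4, -1.3, -0.0]
grip_width: -0.0003
grasp_force: 0.1
```

```bash
python3 -c "
from h import *
pol();wheel();wheel()"
```

```text
t 11.85 lx,ly -0.0199 -0.0857 r 0.088 ang 12.21 z 0.0883 tool_y 117.56 F [ 0.4 -1.3 -0. ]
top [294.3 204.4] [0.085 0.085] mod90 [24.3 24.4]
scene [204.3 115.1 295.1  13.1] [0.086 0.087 0.085 0.092] mod90 [24.3 25.1 25.1 13.1]
top [294.6 204.6] [0.085 0.085] mod90 [24.6 24.6]
scene [204.6 115.1 294.6  13.5] [0.086 0.087 0.085 0.092] mod90 [24.6 25.1 24.6 13.5]
```

Request:
{"fn": "send_rows", "kwargs": {
  "increments": [
    {"delta_pos":[0,0.0006,0],"roll":-0.007,"grip":-1},
    {"delta_pos":[0,0.0006,0],"roll":-0.007,"grip":-1},
    {"delta_pos":[0,0,0],"roll":0,"grip":-1},
    {"delta_pos":[0,-0.004,0],"roll":0,"grip":-1},
    {"delta_pos":[0,-0.006,-0.01],"roll":0,"grip":-1}
  ]
}}

```text
time_s: 12.55
eef_pos: [0.5597, 0.0344, 0.0972]
tcp_rot: [-0.245, 0.969, 0.001, -0.002]
contact_force: [-0.0, -0.8, 0.8]
grip_width: 0.0001
grasp_force: 0.0
```

Request:
{"fn": "send_rows", "kwargs": {
  "increments": [
    {"delta_pos":[0,0,-0.03],"roll":0,"grip":-1},
    {"delta_pos":[0,0,-0.03],"roll":0,"grip":-1},
    {"delta_pos":[0,0,-0.03],"roll":0,"grip":-1},
    {"delta_pos":[0,0,-0.02],"roll":0,"grip":-1},
    {"delta_pos":[0,0,0],"roll":0.05,"grip":-1}
  ]
}}

```text
time_s: 13.05
eef_pos: [0.564, 0.0334, 0.2132]
tcp_rot: [-0.219, 0.976, -0.001, 0.004]
contact_force: [0.0, -0.1, 0.6]
grip_width: -0.0
grasp_force: 0.0
```

```bash
python3 -c "
from h import *
pol();wheel();wheel()"
```

```text
t 13.05 lx,ly -0.0309 -0.0882 r 0.0935 ang 5.99 z 0.2132 tool_y 115.34 F [ 0.  -0.1  0.6]
top [295.] [0.085] mod90 [25.]
scene [205.8 115.3 294.9  24.6] [0.084 0.084 0.085 0.085] mod90 [25.8 25.3 24.9 24.6]
top [294.9] [0.085] mod90 [24.9]
scene [205.6 115.8 294.8  24.9] [0.085 0.084 0.085 0.085] mod90 [25.6 25.8 24.8 24.9]
```

The wheel has turned 44.6°, within tolerance. Next the finger goes outside the knob.

Request:
{"fn": "send_rows", "kwargs": {
  "increments": [
    {"delta_pos":[0.011,0.032,0],"roll":0,"grip":-1},
    {"delta_pos":[0.011,0.032,0],"roll":0,"grip":-1},
    {"delta_pos":[0.011,0.032,0],"roll":0,"grip":-1},
    {"delta_pos":[0.011,0.032,0],"roll":0,"grip":-1},
    {"delta_pos":[0.011,0.032,0],"roll":0,"grip":-1}
  ]
}}

```text
time_s: 13.75
eef_pos: [0.4413, 0.1555, 0.2077]
tcp_rot: [-0.221, 0.975, -0.0, -0.001]
contact_force: [0.2, 0.6, -0.2]
grip_width: 0.0001
grasp_force: 0.0
```

Request:
{"fn": "send_rows", "kwargs": {
  "increments": [
    {"delta_pos":[0.011,0.032,0],"roll":0,"grip":-1},
    {"delta_pos":[0.011,0.032,0],"roll":0,"grip":-1},
    {"delta_pos":[0.011,0.032,0],"roll":0,"grip":-1},
    {"delta_pos":[0,0,0],"roll":0,"grip":-1},
    {"delta_pos":[0,0,0],"roll":0,"grip":-1}
  ]
}}

```text
time_s: 14.25
eef_pos: [0.3712, 0.2274, 0.208]
tcp_rot: [-0.222, 0.975, -0.0, -0.0]
contact_force: [0.7, -1.1, 0.2]
grip_width: 0.0
grasp_force: 0.0
```

```bash
python3 -c "
from h import *
pol();wheel()"
```

```text
t 14.25 lx,ly 0.2269 0.0031 r 0.227 ang 116.08 z 0.208 tool_y 115.6 F [ 0.7 -1.1  0.2]
top [ 25.1 294.9 115.1 204.9] [0.085 0.085 0.085 0.085] mod90 [25.1 24.9 25.1 24.9]
scene [205.3 115.4 294.9  25.2] [0.086 0.084 0.085 0.084] mod90 [25.3 25.4 24.9 25.2]
```

Request:
{"fn": "send_rows", "kwargs": {
  "increments": [
    {"delta_pos":[-0.003,0,0.02],"roll":0.005,"grip":-1},
    {"delta_pos":[0,0,0.03],"roll":0,"grip":-1},
    {"delta_pos":[0,0,0.03],"roll":0,"grip":-1},
    {"delta_pos":[0,0,0.026],"roll":0,"grip":-1},
    {"delta_pos":[0,0,0],"roll":0,"grip":-1}
  ]
}}

```text
time_s: 14.85
eef_pos: [0.3725, 0.2254, 0.0991]
tcp_rot: [-0.216, 0.976, -0.002, -0.004]
contact_force: [-0.1, -0.5, -0.9]
grip_width: -0.0002
grasp_force: 0.0
```

Request:
{"fn": "send_rows", "kwargs": {
  "increments": [
    {"delta_pos":[0,-0.004,0],"roll":0,"grip":-1},
    {"delta_pos":[0,-0.004,0],"roll":0,"grip":-1},
    {"delta_pos":[0,-0.004,0],"roll":0,"grip":-1},
    {"delta_pos":[0,0,0],"roll":0,"grip":-1},
    {"delta_pos":[0,0,0],"roll":0,"grip":-1}
  ]
}}

```text
time_s: 15.35
eef_pos: [0.38, 0.218, 0.103]
tcp_rot: [-0.218, 0.976, 0.0, 0.001]
contact_force: [-0.7, 0.5, 0.4]
grip_width: 0.0002
grasp_force: 0.0
```

```bash
python3 -c "
from h import *
pol();wheel();crop('c6',b=(130,200,225,325))"
```

```text
t 15.35 lx,ly 0.2147 -0.0009 r 0.2147 ang 115.07 z 0.103 tool_y 115.14 F [-0.7  0.5  0.4]
top [ 25.  294.9 115.2 205. ] [0.085 0.085 0.085 0.085] mod90 [25.  24.9 25.2 25. ]
scene [205.4 115.5 295.5  24.6] [0.086 0.085 0.085 0.085] mod90 [25.4 25.5 25.5 24.6]
```

View pics/c6.png

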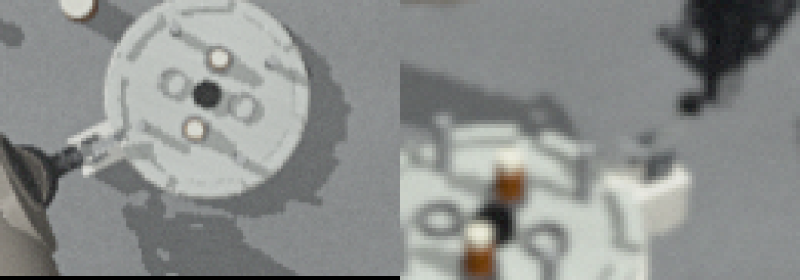

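The vials are standing and the finger (710,90) is just outside the knob (690,103). I'll tip it inward, rising along the arc.

Request:
{"fn": "send_rows", "kwargs": {
  "increments": [
    {"delta_pos":[0,-0.003,0],"roll":0,"grip":-1},
    {"delta_pos":[0,-0.003,-0.002],"roll":0,"grip":-1},
    {"delta_pos":[0,-0.003,-0.0018],"roll":0,"grip":-1},
    {"delta_pos":[0,-0.003,-0.0017],"roll":0,"grip":-1},
    {"delta_pos":[0,-0.003,-0.0015],"roll":0,"grip":-1}
  ]
}}

```text
time_s: 16.05
eef_pos: [0.3863, 0.2045, 0.1098]
tcp_rot: [-0.218, 0.976, 0.0, 0.001]
contact_force: [-0.2, -0.0, 1.1]
grip_width: -0.0001
grasp_force: 0.4
```

Request:
{"fn": "send_rows", "kwargs": {
  "increments": [
    {"delta_pos":[0,-0.003,-0.0013],"roll":0,"grip":-1},
    {"delta_pos":[0,-0.003,-0.0012],"roll":0,"grip":-1},
    {"delta_pos":[0,-0.003,-0.001],"roll":0,"grip":-1},
    {"delta_pos":[0,-0.003,-0.001],"roll":0,"grip":-1},
    {"delta_pos":[0,0,0],"roll":0,"grip":-1}
  ]
}}

```text
time_s: 16.55
eef_pos: [0.3914, 0.1927, 0.1138]
tcp_rot: [-0.217, 0.976, -0.0, 0.0]
contact_force: [-0.2, -0.3, -0.7]
grip_width: 0.0
grasp_force: 0.0
```

```bash
python3 -c "
from h import *
pol();wheel();crop('c7',b=(130,200,225,325))"
```

```text
t 16.55 lx,ly 0.1869 -0.0003 r 0.1869 ang 115.22 z 0.1138 tool_y 115.1 F [-0.2 -0.3 -0.7]
top [ 25.  295.2 115.1 204.9] [0.085 0.085 0.085 0.085] mod90 [25.  25.2 25.1 24.9]
scene [205.3 115.  295.2  25. ] [0.085 0.084 0.086 0.084] mod90 [25.3 25.  25.2 25. ]
```

View pics/c7.png

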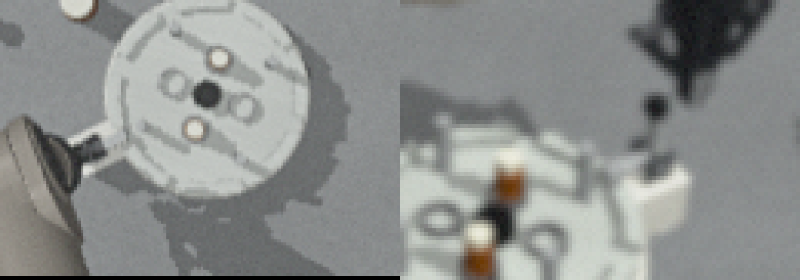

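The knob is back at (655,106), the same pixel as at the start, so the pawl has dropped in and separated from the finger. I'll retreat and check the numbers.

Request:
{"fn": "send_rows", "kwargs": {
  "increments": [
    {"delta_pos":[0,0.02,0],"roll":0,"grip":-1},
    {"delta_pos":[0,0.02,-0.02],"roll":0,"grip":-1},
    {"delta_pos":[0,0.02,-0.03],"roll":0,"grip":-1},
    {"delta_pos":[0,0.02,-0.03],"roll":0,"grip":-1},
    {"delta_pos":[0,0.02,-0.03],"roll":0,"grip":-1}
  ]
}}

```text
time_s: 17.25
eef_pos: [0.3478, 0.2846, 0.2248]
tcp_rot: [-0.218, 0.976, -0.0, -0.0]
contact_force: [0.0, 0.8, -0.3]
grip_width: -0.0003
grasp_force: 0.0
```

Request:
{"fn": "send_rows", "kwargs": {
  "increments": [
    {"delta_pos":[0,0,0],"roll":0,"grip":-1},
    {"delta_pos":[0,0,0],"roll":0,"grip":-1},
    {"delta_pos":[0,0,0],"roll":0,"grip":-1},
    {"delta_pos":[0,0,0],"roll":0,"grip":-1},
    {"delta_pos":[0,0,0],"roll":0,"grip":-1}
  ]
}}

```text
time_s: 17.75
eef_pos: [0.3484, 0.2829, 0.2228]
tcp_rot: [-0.217, 0.976, -0.001, -0.001]
contact_force: [0.2, 0.2, 0.2]
grip_width: 0.0001
grasp_force: 0.0
```

```bash
python3 -c "
from h import *
pol();wheel()
for n in('top','scene'):
    im,d,p=snap(n);z=np.load(n+'0.npz');print(n,measure(n,im,d,p)[1],'start',measure(n,z['im'],z['d'],p)[1])
    print('pixels changed outside', [tuple(map(int,x)) for x in cv2.connectedComponentsWithStats((cv2.absdiff(cv2.medianBlur(im,3),cv2.medianBlur(z['im'],3)).max(2)>60).astype(np.uint8))[2][1:] if x[4]>15])
"
```

```text
t 17.75 lx,ly 0.2868 0.0001 r 0.2868 ang 115.31 z 0.2228 tool_y 115.08 F [0.2 0.2 0.2]
top [ 25.  294.8 114.9 204.9] [0.085 0.085 0.085 0.085] mod90 [25.  24.8 24.9 24.9]
scene [205.6 115.5 295.4  24.8] [0.086 0.085 0.086 0.084] mod90 [25.6 25.5 25.4 24.8]
top [0.40592234 0.16070354 0.125     ] start [0.40592234 0.16070354 0.125     ]
pixels changed outside [(143, 247, 63, 88, 666), (139, 260, 11, 7, 48), (57, 304, 62, 39, 1204), (25, 324, 30, 12, 268), (35, 338, 11, 6, 21), (70, 348, 79, 36, 404), (261, 348, 14, 12, 72), (197, 360, 37, 24, 305), (259, 360, 16, 8, 41), (21, 366, 7, 4, 16), (236, 368, 14, 16, 98)]
scene [0.40705464 0.15917402 0.125     ] start [0.40742815 0.15903355 0.125     ]
pixels changed outside [(222, 0, 7, 3, 18), (232, 0, 5, 5, 22), (245, 0, 21, 30, 390), (329, 0, 35, 54, 1067), (364, 0, 7, 12, 39), (367, 0, 55, 82, 1695), (217, 26, 7, 5, 28), (229, 57, 10, 17, 81), (315, 62, 34, 57, 1029), (250, 165, 7, 7, 27), (247, 172, 10, 9, 61), (221, 176, 3, 7, 20), (255, 177, 10, 10, 69), (229, 181, 10, 6, 28), (271, 183, 5, 11, 34), (242, 184, 7, 7, 41), (231, 188, 10, 8, 53), (222, 192, 4, 6, 19), (241, 192, 8, 10, 70), (251, 196, 8, 5, 24), (260, 196, 3, 10, 19), (238, 202, 5, 6, 23)]
```

The knob is back exactly at its start position (nose fully down), the wheel is one notch back, and only the arm and the wheel have changed.

```bash
python3 -c "
from workcell import bot
print(bot.job_done())"
```

```text
the job is handed in; nothing more can be done
None
```

The job is done and handed in: the pawl was lifted open, the wheel pushed back one notch (about 44.5° measured), and the pawl closed with its nose fully down; the vials were still standing in the last close-up, and the final image check showed only the arm and wheel had changed.

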